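# Square up a driver board and clamp it in the rework holder

## Robot

A 7-joint arm with a two-finger parallel gripper is mounted at the origin on a cart in front of the work surface, level with it; the furniture and walls round the work are solid. World frame = base frame: x ahead of the robot, y to its left, z up, the work surface at z = 0. Lengths are in m, angles in rad, forces in N, time in s.
With the tool pointing down it reaches from about 0.425 to 0.95 m from the base axis. Payload 4.7 kg.
Tool frame: the origin (TCP) lies midway between the tips of the shut fingers; the grasp point (between the pads) lies 19 mm behind it; x points along the fingers, y is the direction in which the jaws open and shut, and the axes are right-handed (so a half turn about x gives the same grasp; the last joint's range is limited). The gripper opens to 87 mm and grips with 3 to 60 N. Pads are 19 mm wide; open, the fingers measure 117 mm over their backs; the gripper's body (75 mm by 190 mm) begins 51 mm behind the grasp point.
Start: joints at [1.152, 0.469, -0.049, 1.532, 0.024, 1.141, -0.082], TCP at [0.257, -0.624, 0.223] pointing down, gripper open.
Joint ranges: [-2.59, 2.59], [-0.33, 1.99], [-1.39, 1.29], [0.1, 2.45], [-1.04, 4.18], [0.21, 1.99], [-2.66, 2.66]. Speed limits (rad/s): [2.57, 2.57, 3.14, 3.14, 3.14, 3.14, 3.14].

## Interface

Orientations are given as a rotation vector (axis times angle).
In Python, from plant import manip gives the robot as it stands.
- The arm moves only by the tool step_arm, never from a script. Its argument "rows" is a list that holds one entry, the list of rows, each a list of 4 numbers: the shift along the tool's x, y, z in m, then the turn about the tool's x in degrees. A call has 1 to 12 rows; each row shifts and turns the commanded pose from where the row before left it, along the tool's axes as they then stand; what a row does not reach is not made up. A row lasts 1/8 s, in which the tool goes at most 62.5 mm and 10.7 degrees, less where a joint would pass 70% of its speed; a pose out of reach is approached as far as the arm can. A call with a gripper value outside its range is refused whole. "fingers" is the gripper's target within -1 to 1 (fully open at 1, half-way at 0, shut at -1), set as the call begins (left out, the last holds). The fingers move at their own pace and stop on an object; "squeeze" is the grip in N (left out, the last holds). Time passes only in rows, so rows that do not move let the fingers close. It gives the time, the measured TCP pose, the force and the opening at its end, in the units of the state.
- manip.observe(): the state, without advancing time (a new reading comes with each control period).
- manip.capture(name): name is "scene" or "top" or "wrist"; returns a dict with "pixels" (420x560x3 uint8, red, green, blue), "camera_matrix" (3x3 intrinsics, pixels), "dist_coeffs" ([k1, k2, p1, p2, k3] as OpenCV has them; the pictures are not rectified), "pose" (4x4, takes a point from camera to world coordinates); the wrist camera has in their place "mount" (4x4, takes a point from camera to tool coordinates, whose origin is the TCP and whose axes are the tool frame's). Camera axes: x right, y down, z forward; pixel columns grow to the right and rows downward; lengths in m; the calibration is good to about 2 mm. A picture is of the moment at which its call begins: read the wrist's pose just before it. There is no depth.
- manip.finish_job(): hands the job in, once; it reports no verdict.
The state is a dict: "time": time; "joint_positions": joint angles; "joint_vel": joint speeds; "tau": joint torques, N m; "eef_pos": TCP position; "ee_rot": TCP orientation; "ft_force": force on the tool from outside, world axes, zero at the start; "torque": the same for the moment, N m; "grip_width": finger opening in m.
Only numpy, scipy, OpenCV 4.12 (cv2) and the standard library are available. Lean on these libraries where they do the work, as an engineer would, in place of code of your own. Each camera call takes 0.05 s, during which the arm holds its last target.

## Task

Gently nudge the loose circuit board on the squaring station fully home into the station's corner, flat against the side fence and up against the end stop so that the stop's pin is pushed in flush. Then pick it up there, lay it flat on its seat between the corner lips of the rework holder, and turn the holder's clamp fully over the end of the board. Leave the things around undisturbed.

Things in the scene. Friction and masses are not known exactly. Their poses are not given: they have to be found in the camera images.
- board: loose circuit board, rigid flat rectangle 80 (x) x 50 (y) x 6 mm (z), light metal with a white face and low black parts (under 1.5 mm high, within 25 mm of the centre), about 60 g. Origin: centre of its underside; z up when it lies face up. It starts lying askew on the station, short of the fence and the stop.
- station: squaring station, fixed; grey plate from x = -58 to 88, y = -70 to 37 mm, top 14 mm above the worktop, on a dark 3 mm base. Two finger notches (x = -20 to 28 mm) are cut down to the base from the edges inward to y = 21 and y = -21 mm, so that a board in the corner can be gripped across its width. Origin: on the worktop below point station_seat.
- station_seat (a point): point on the station plate's top, 14 mm above the worktop; axes those of the station. When the board is home its underside's centre lies at y = 0, long side along x, and at x = -4 to 8 mm depending on where the stop stands. The side fence, 10 mm high, 12 mm thick, has its inner face at y = 25 mm, in two pieces, x = -58 to -25 (then flared back to -19) and x = 28 to 86 mm; the board goes home to it by moving to +y.
- pin (a joint): tell-tale pin, 4 mm thick, 17 mm above the worktop, at y = 0 in the face of the end stop: 0 m = sticks out 4 mm, 0.004 m = flush; a board pushed against the stop pushes it in (0.6 N) and it stays in. The stop is a steel bar across the plate at its -x end, y = -24 to 23 mm, 10 mm high, locked with its face somewhere from the station's x = -44 to -32 mm: where is not told, it must be felt or seen. The board goes home to it by moving to -x.
- holder: rework holder, fixed; base 128 x 76 mm. Seat 14 mm above the worktop; four L-shaped steel corner lips 6 mm high leave 85 (x) x 55 mm (y): 2.5 mm of play each side of the board. Between x = -28 and 28 mm both long sides beyond y = +-21 mm are cut down to the 3 mm base for the fingers. The clamp's post, 18 mm across, is at x = 60 mm, y = 0. Origin: on the worktop under the centre of the seat.
- holder_seat (a point): centre of the holder's seat, 14 mm above the worktop: where the centre of the board's underside belongs (either way round); axes those of the holder.
- clamp (a joint): turn of the clamp about the vertical axis at the holder's x = 60 mm, y = 0. 0 rad: open, tongue points to the holder's +y, 10 degrees towards -x. Grows anticlockwise seen from above to the stop at 1.4 rad: tongue points to -x, 14 mm over the board's end. Stays where it is left, friction 0.03 N m. Tongue 34 mm long, 12 mm wide, underside 22 mm and top 28 mm above the worktop.
- clamp_tip (a point): point on the clamp's black grip rib, on its centre line 26 mm out from the clamp's axis, 38 mm above the worktop; moves with the clamp. The rib stands on the tongue, 8 mm wide, from 4 mm behind the axis to 32 mm out, from 28 to 44 mm above the worktop; it can be pinched or pushed from the side.
- filter_pack: bystander, loose card box 48 x 80 x 30 mm behind the work; origin at the centre of its underside.
- seal_jar: bystander, loose small round jar 44 mm across, 42 mm high, to the right; origin at the centre of its underside.
- bottle_100: bystander, loose small bottle 57 mm across, 101 mm high, to the left; origin at the centre of its underside.
Not all that is in view belongs to the job. Leave any blue look-alike of the board alone.

How it is judged:
On the way, in this order (a step that is already met when the one before it is completed fails the run):
1. the board lies home in the station's corner, along the side fence and with the stop's pin pushed in (value of joint pin above 0.0025 m and y of board in the frame of station_seat between -0.0017 and 0.0017 m and z of board in the frame of station_seat between -0.002 and 0.002 m and angle between the x axis of board and the x axis of station_seat, either way round below 0.03 rad), for 0.2 s.
2. the board lies on the holder's seat between its lips, let go (x of board in the frame of holder_seat between -0.0035 and 0.0035 m and y of board in the frame of holder_seat between -0.0035 and 0.0035 m and z of board in the frame of holder_seat between -0.002 and 0.002 m and angle between the x axis of board and the x axis of holder_seat, either way round below 0.12 rad and angle between board's own z axis and vertical below 0.06 rad and contact force between board and the fingers below 0.2 N), for 0.2 s.
At the end, for the whole second after the job is handed in: The board lies flat, at rest and released on the holder's seat between the lips (centre within 3.5 mm along each axis, height within 2 mm, long sides within 0.12 rad, tilt under 0.06 rad, either way round), and the clamp is turned over it to at least 1.28 of 1.4 rad (all of step 2 and value of joint clamp above 1.28 rad and linear speed of board below 0.01 m/s); the robot touches nothing.
It fails at once if the board is pressed against the station with more than 40 N (contact force between board and station above 40 N).
It fails at once if the board falls off onto the worktop (height (world z) of board below 0.007 m).
It fails at once if the card box is shifted by more than 30 mm (distance of filter_pack from where it was at the start of the episode above 0.03 m).
It fails at once if the small jar is shifted by more than 30 mm (distance of seal_jar from where it was at the start of the episode above 0.03 m).
It fails at once if the small bottle is shifted by more than 30 mm (distance of bottle_100 from where it was at the start of the episode above 0.03 m).
It also fails if it takes over 72 s, if anything falls off the work surface, if the arm or the gripper's body presses on something with over 40 N, if the wrist force passes 120 N, or if a joint passes its speed limit or range.

## Working session

There is one attempt and no reset: what is moved stays moved. The work goes in short steps, Python scripts to look and compute and a tool call to move; the robot and the scene stay as the last step left them, time stands still between calls to the robot, and variables do not carry over. Pictures are saved under pics/ and viewed, and the job is handed in when it is done.

Besides the shell and the picture viewer there is one more tool, called after ">>>" by a JSON object that holds its "method" and its "body", one argument or row to a line. step_arm: Moves the arm, as the interface text tells. Its arguments: {"type":"object","properties":{"rows":{"type":"array"},"fingers":{"type":"number"},"squeeze":{"type":"number"}},"required":["rows"]}

```bash
mkdir -p pics; ls
cat > h.py <<'E'
import numpy as np,cv2,json
from plant import manip
from scipy.spatial.transform import Rotation as R
def cap(n,f):
    s=manip.observe(); c=manip.capture(n); cv2.imwrite('pics/'+f+'.png',cv2.cvtColor(c['pixels'],cv2.COLOR_RGB2BGR))
    P=c.get('pose')
    if P is None:
        T=np.eye(4);T[:3,:3]=R.from_rotvec(s['ee_rot']).as_matrix();T[:3,3]=s['eef_pos'];P=T@np.array(c['mount'])
    np.savez('pics/'+f+'.npz',K=c['camera_matrix'],d=c['dist_coeffs'],P=P)
def ray(f,uv,z):
    q=np.load('pics/'+f+'.npz');K,d,P=q['K'],q['d'],q['P']
    p=cv2.undistortPoints(np.array(uv,float).reshape(-1,1,2),K,d).reshape(-1,2)
    D=np.c_[p,np.ones(len(p))]@P[:3,:3].T;o=P[:3,3]
    return o+D*((z-o[2])/D[:,2])[:,None]
def proj(f,X):
    q=np.load('pics/'+f+'.npz');K,d,P=q['K'],q['d'],q['P'];W=np.linalg.inv(P)
    return cv2.projectPoints(np.array(X,float).reshape(-1,3),cv2.Rodrigues(W[:3,:3])[0],W[:3,3],K,d)[0].reshape(-1,2)
E
python3 - <<'E'
from h import *
s=manip.observe();print(s)
print(R.from_rotvec(s['ee_rot']).as_matrix().round(3))
cap('scene','s0');cap('top','t0');cap('wrist','w0')
for n in('s0','t0','w0'):
  q=np.load('pics/'+n+'.npz');print(q['K'],q['d'],q['P'].round(3))
E
```

```text
pics
{'time': 0.0, 'joint_positions': array([ 1.15209627,  0.4694518 , -0.04860543,  1.53369989,  0.0241044 ,
        1.14099157, -0.082318  ]), 'joint_vel': array([ 3.95488170e-04, -2.93714123e-04,  2.13969303e-03, -9.63204768e-04,
       -1.87068254e-04, -3.04400518e-04,  3.81680763e-05]), 'tau': array([-4.03567547e-04, -5.07975733e+01, -8.06939160e-02, -2.36155629e+01,
       -6.14067796e-02,  3.78141389e-02,  1.76329704e-04]), 'eef_pos': array([ 0.25628701, -0.62380101,  0.22148996]), 'ee_rot': array([ 2.00798754,  0.39846327, -2.00890966]), 'ft_force': array([ 0.40455854, -0.25020829, -0.18625749]), 'torque': array([ 0.01035184,  0.04540021, -0.00242192]), 'grip_width': 0.08683608990882634}
[[-0.001  0.38  -0.925]
 [ 0.002 -0.925 -0.38 ]
 [-1.    -0.002  0.   ]]
[[434.7990717    0.         282.28686949]
 [  0.         434.7990717  205.52831167]
 [  0.           0.           1.        ]] [-0.13087149  0.          0.          0.          0.        ] [[-0.817 -0.49   0.302  0.211]
 [-0.576  0.705 -0.413  0.535]
 [-0.011 -0.512 -0.859  1.091]
 [ 0.     0.     0.     1.   ]]
[[380.70061639   0.         275.90012937]
 [  0.         380.70061639 208.09896565]
 [  0.           0.           1.        ]] [0.03511929 0.         0.         0.         0.        ] [[-0.028 -0.995  0.092  0.456]
 [-1.     0.028  0.002  0.034]
 [-0.005 -0.092 -0.996  0.993]
 [ 0.     0.     0.     1.   ]]
[[364.1193633    0.         283.40524774]
 [  0.         364.1193633  215.47907781]
 [  0.           0.           1.        ]] [-0.07197078  0.          0.          0.          0.        ] [[ 0.38  -0.882 -0.28   0.334]
 [-0.925 -0.362 -0.113 -0.593]
 [-0.002  0.302 -0.953  0.382]
 [ 0.     0.     0.     1.   ]]
```

View pics/s0.png

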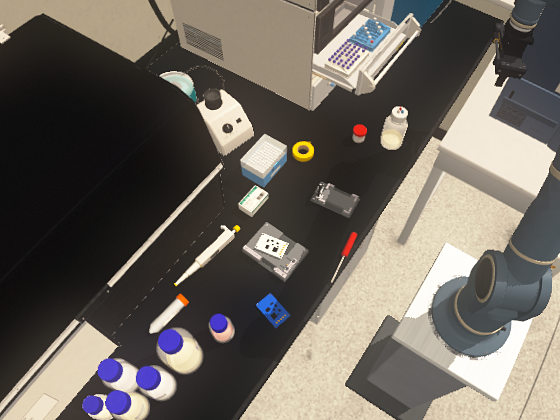

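View pics/t0.png

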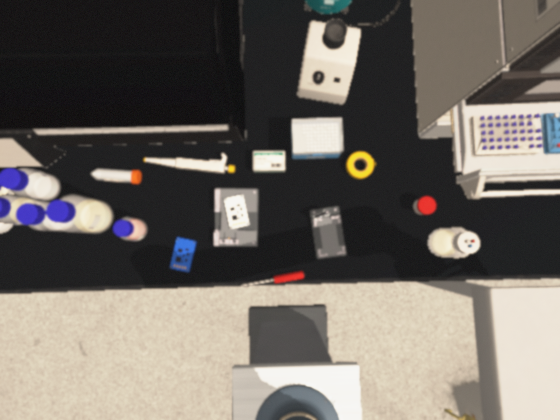

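Run:
```python
from h import *
print(ray('t0',[[236,211],[215,189],[257,189],[257,245],[214,245],[312,208],[338,206],[346,256],[320,258]],0.014).round(3))
print('by',ray('t0',[[268,161],[426,205],[130,229],[425,205],[455,242]],0.03).round(3))
c=manip.capture('wrist');print(np.array(c['mount']).round(3))
for n,b,k in(('t0',(190,140,190,140),4),('s0',(230,170,150,120),5)):
  im=cv2.imread(f'pics/{n}.png');x,y,w,h=b;cv2.imwrite(f'pics/{n}c.png',cv2.resize(im[y:y+h,x:x+w],None,fx=k,fy=k,interpolation=cv2.INTER_CUBIC))
```

```text
[[ 0.542  0.14   0.014]
 [ 0.6    0.193  0.014]
 [ 0.597  0.084  0.014]
 [ 0.453  0.087  0.014]
 [ 0.456  0.197  0.014]
 [ 0.544 -0.057  0.014]
 [ 0.547 -0.124  0.014]
 [ 0.419 -0.139  0.014]
 [ 0.415 -0.072  0.014]]
by [[ 0.667  0.053  0.03 ]
 [ 0.542 -0.343  0.03 ]
 [ 0.502  0.405  0.03 ]
 [ 0.542 -0.34   0.03 ]
 [ 0.447 -0.408  0.03 ]]
[[-0.    -0.302  0.953 -0.161]
 [ 1.    -0.     0.     0.001]
 [ 0.     0.953  0.302 -0.083]
 [ 0.     0.     0.     1.   ]]
```

View pics/t0c.png

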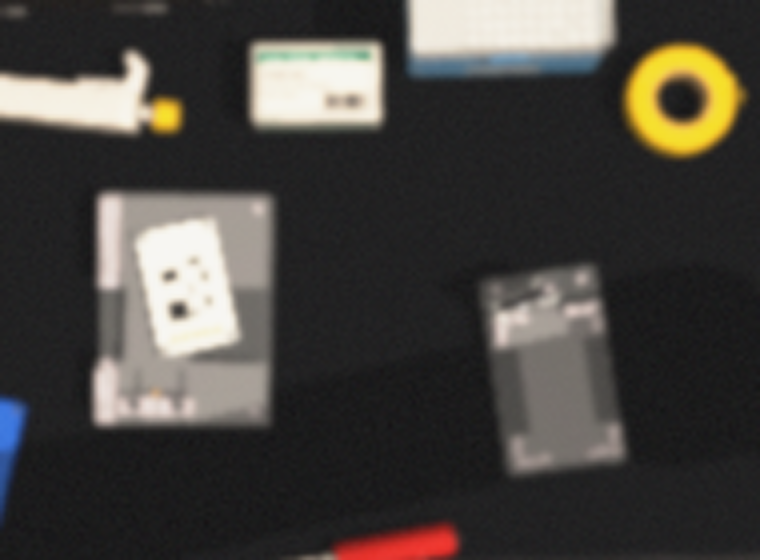

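View pics/s0c.png

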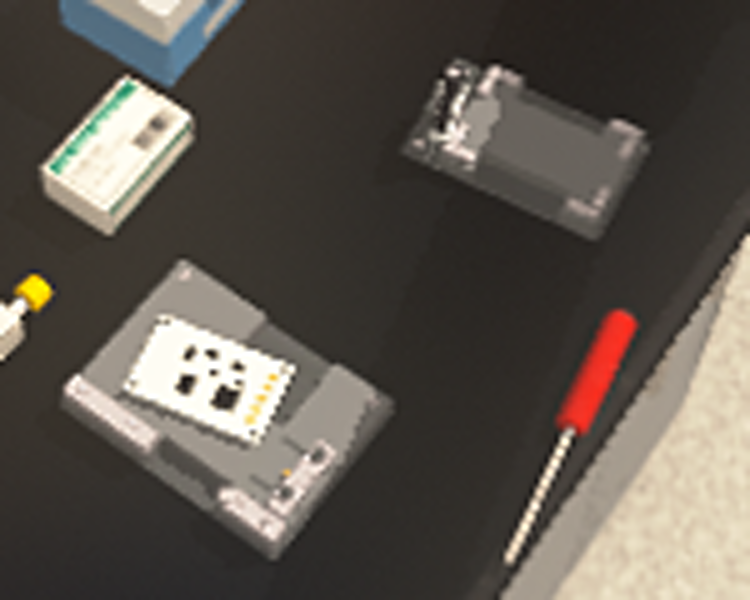

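>>> {"method": "step_arm", "body": {
  "rows": [
    [[0,-0.04,-0.04,0],[0,-0.041,-0.041,0],[0,-0.041,-0.041,0],[0,-0.042,-0.041,0],[0,-0.042,-0.041,0],[0,-0.042,-0.041,0],[0,-0.042,-0.041,0],[0,-0.042,-0.041,0],[0,-0.042,-0.041,0],[0,-0.041,-0.041,0],[0,-0.041,-0.041,0],[0,-0.04,-0.04,0]]
  ]
}}

```text
time: 1.7
eef_pos: [0.5218, 0.0223, 0.2227]
ee_rot: [2.008, 0.396, -2.007]
ft_force: [0.7, -0.2, -0.5]
grip_width: 0.087
```

>>> {"method": "step_arm", "body": {
  "rows": [
    [[0,0,0,7.5],[0,0,0,7.5],[0,0,0,7.3],[0,0,0,0]]
  ]
}}

```text
time: 2.2
eef_pos: [0.5212, 0.0207, 0.2225]
ee_rot: [2.22, 0.002, -2.22]
ft_force: [0.3, -0.2, -1.2]
grip_width: 0.0868
```

Run:
```python
from h import *
s=manip.observe();print(s['time'],s['eef_pos'],s['joint_positions'].round(2))
print(R.from_rotvec(s['ee_rot']).as_matrix().round(3))
cap('wrist','w1')
```

```text
2.2 [0.52119307 0.02067793 0.22248079] [ 0.2   0.25 -0.38  1.88  0.11  1.04 -1.79]
[[-0.     0.002 -1.   ]
 [-0.    -1.    -0.002]
 [-1.     0.     0.   ]]
```

View pics/w1.png

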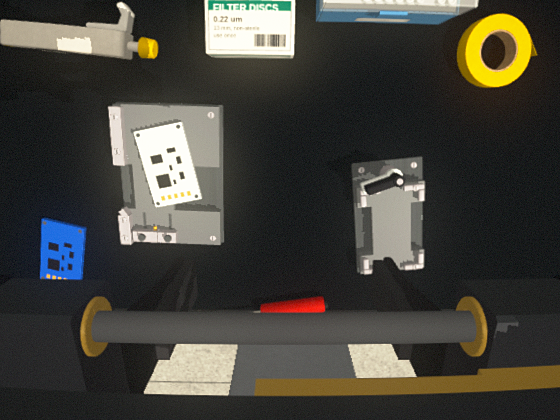

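Run:
```python
from h import *
for n,b,k in(('a',(95,95,140,160),5),('b',(340,145,100,140),5)):
  im=cv2.imread(f'pics/w1.png');x,y,w,h=b;o=cv2.resize(im[y:y+h,x:x+w],None,fx=k,fy=k,interpolation=cv2.INTER_CUBIC)[:,:]
  if n=='a': o=cv2.resize(o,None,fx=.75,fy=.75)
  else: o=cv2.resize(o,None,fx=.85,fy=.85)
  cv2.imwrite(f'pics/w1{n}.png',o)
```

```text
(no output)
```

View pics/w1a.png

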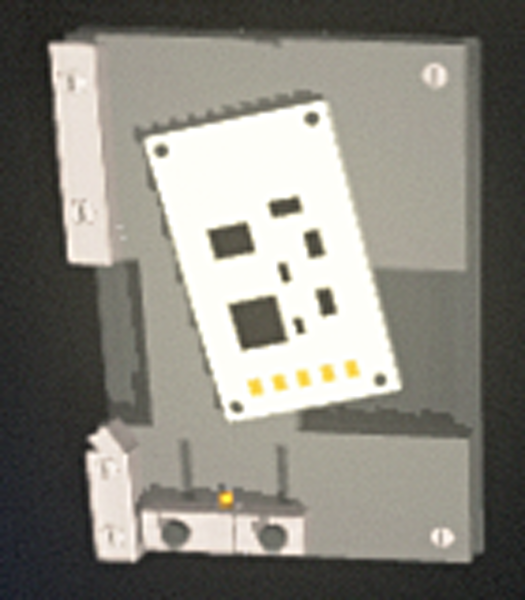

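View pics/w1b.png

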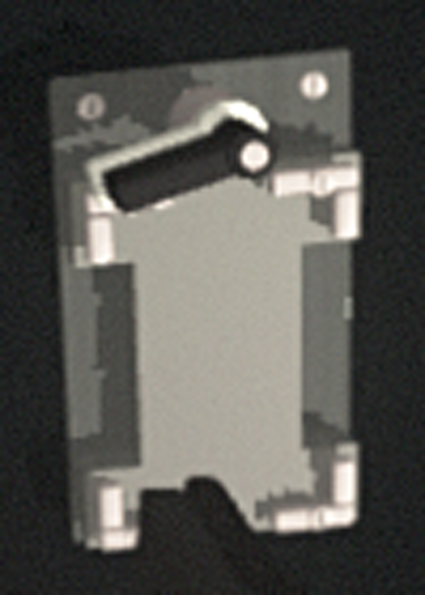

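Run:
```python
from h import *
def a(p): return (np.array(p,float)+.5)/3.75-.5+95
def b(p): return (np.array(p,float)+.5)/4.25-.5+np.array([340,145])
print('plate right top/bot',ray('w1',a([[467,42],[467,270],[469,436],[468,558]]),.014).round(4))
print('screws',ray('w1',a([[434,75],[442,537]]),.014).round(4))
print('fence top inner?',ray('w1',a([[97,42],[112,264],[136,440],[140,558]]),.024).round(4))
print('fence outer',ray('w1',a([[50,42],[68,264],[88,455],[97,558]]),.024).round(4))
print('stop top front edge',ray('w1',a([[142,512],[303,515]]),.024).round(4),'bottom face',ray('w1',a([[147,488],[303,497]]),.014).round(4))
print('stop ends back top',ray('w1',a([[142,552],[303,554]]),.024).round(4),'pin',ray('w1',a([[226,492]]),.017).round(4))
g=cv2.imread('pics/w1.png');m=(g.min(2)>195).astype(np.uint8);m[:, :128]=0;m[:,205:]=0;m[:115]=0;m[215:]=0
m=cv2.morphologyEx(m,cv2.MORPH_CLOSE,np.ones((9,9)))
c=max(cv2.findContours(m,0,2)[0],key=cv2.contourArea);
w=ray('w1',c.reshape(-1,2),.020)
r=cv2.minAreaRect((w[:,:2]*1000).astype(np.float32));print('board',r,cv2.boxPoints(r))
print('holder base corners z.003',ray('w1',b([[50,78],[348,52],[72,530]]),.003).round(4),'screws',ray('w1',b([[91,107],[313,84]]),.003).round(4))
print('lips top outer corners z.02',ray('w1',b([[360,152],[357,525],[75,545]]),.02).round(4))
print('lips tops',ray('w1',b([[360,165],[357,525]]),.02).round(4))
print('pivot',ray('w1',b([[255,154]]),.044).round(4),'rib end',ray('w1',b([[115,195]]),.044).round(4))
```

```text
plate right top/bot [[0.6001 0.0826 0.014 ]
 [0.54   0.0853 0.014 ]
 [0.4926 0.0871 0.014 ]
 [0.4554 0.0894 0.014 ]]
screws [[0.5918 0.0917 0.014 ]
 [0.4619 0.0966 0.014 ]]
fence top inner? [[0.6014 0.1767 0.024 ]
 [0.5438 0.1795 0.024 ]
 [0.4943 0.1789 0.024 ]
 [0.4589 0.1823 0.024 ]]
fence outer [[0.6016 0.1892 0.024 ]
 [0.5439 0.1917 0.024 ]
 [0.4899 0.1933 0.024 ]
 [0.4589 0.195  0.024 ]]
stop top front edge [[0.473  0.1799 0.024 ]
 [0.4723 0.1336 0.024 ]] bottom face [[0.4767 0.1819 0.014 ]
 [0.4741 0.1363 0.014 ]]
stop ends back top [[0.4608 0.1815 0.024 ]
 [0.4605 0.1347 0.024 ]] pin [[0.4766 0.1576 0.017 ]]
board ((542.2340698242188, 136.61709594726562), (79.60381317138672, 50.39412307739258), 10.9594144821167) [[498.3678  153.78773]
 [507.94836 104.31269]
 [586.10034 119.44646]
 [576.5198  168.92151]]
holder base corners z.003 [[ 0.5422 -0.0519  0.003 ]
 [ 0.5493 -0.1261  0.003 ]
 [ 0.419  -0.0652  0.003 ]] screws [[ 0.535  -0.0626  0.003 ]
 [ 0.5412 -0.1181  0.003 ]]
lips top outer corners z.02 [[ 0.5276 -0.1252  0.02  ]
 [ 0.4284 -0.1365  0.02  ]
 [ 0.423  -0.0624  0.02  ]]
lips tops [[ 0.5244 -0.1256  0.02  ]
 [ 0.4284 -0.1365  0.02  ]]
pivot [[ 0.5321 -0.0916  0.044 ]] rib end [[ 0.5224 -0.0605  0.044 ]]
```

>>> {"method": "step_arm", "body": {
  "rows": [
    [[0,-0.038,-0.005,0],[0.01,-0.039,-0.005,0],[0.05,-0.038,-0.006,0],[0.05,0,0,-5.5],[0.04,0,0,-5.5],[0,0,0,0]]
  ],
  "fingers": 0.43,
  "squeeze": 8
}}

```text
time: 3.0
eef_pos: [0.5348, 0.1344, 0.0703]
ee_rot: [2.112, 0.204, -2.127]
ft_force: [-0.8, -0.7, -0.4]
grip_width: 0.0624
```

Run:
```python
from h import *
s=manip.observe();print(s['time'],s['eef_pos'],s['grip_width'])
cap('wrist','w2');cap('scene','s2')
```

```text
3.0 [0.53480462 0.13442503 0.07029765] 0.0624060981841677
```

View pics/w2.png

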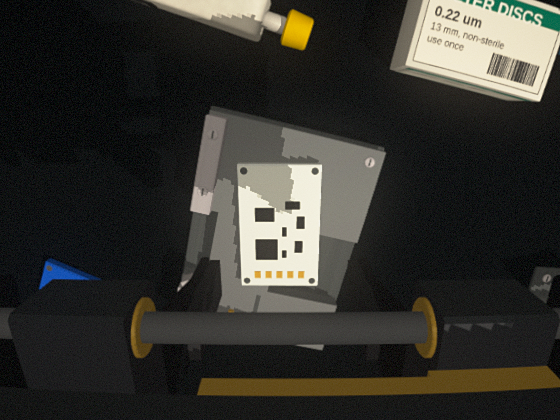

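```bash
cat >> h.py <<'E'
def board(f,th,box,z=.020):
    g=cv2.imread(f'pics/{f}.png');m=(g.min(2)>th).astype(np.uint8);k=np.zeros_like(m);x0,y0,x1,y1=box;k[y0:y1,x0:x1]=1;m*=k
    m=cv2.morphologyEx(m,cv2.MORPH_CLOSE,np.ones((11,11)))
    c=max(cv2.findContours(m,0,2)[0],key=cv2.contourArea)
    return cv2.minAreaRect((ray(f,c.reshape(-1,2),z)[:,:2]*1000).astype(np.float32))
E
python3 - <<'E'
from h import *
print(board('w2',150,(225,150,335,295)))
g=cv2.imread('pics/w2.png');print(g[200,255],g[200,225],g[200,330],g[170,280])
E
```

```text
((542.4130249023438, 137.4744873046875), (79.30744171142578, 49.42169952392578), 10.761210441589355)
[220 236 239] [116 125 126] [124 134 136] [147 168 170]
```

>>> {"method": "step_arm", "body": {
  "rows": [
    [[0.02,-0.0015,-0.003,0],[0.02,0,0,0],[0,0,0,0],[0,0,0,0]]
  ]
}}

```text
time: 3.6
eef_pos: [0.5406, 0.1376, 0.0339]
ee_rot: [2.122, 0.205, -2.119]
ft_force: [-0.3, 0.2, -0.3]
grip_width: 0.0622
```

>>> {"method": "step_arm", "body": {
  "rows": [
    [[0,0,0,0],[0,0,0,0]]
  ]
}}

```text
time: 3.85
eef_pos: [0.5403, 0.1374, 0.0337]
ee_rot: [2.122, 0.205, -2.119]
ft_force: [-0.3, 0.1, -0.3]
grip_width: 0.0624
```

>>> {"method": "step_arm", "body": {
  "rows": [
    [[0.009,0,0.003,0],[0.0085,0,0,0],[0,0,0,0],[0,0,0,0],[0,0,0,0]]
  ]
}}

```text
time: 4.47
eef_pos: [0.5368, 0.1367, 0.0153]
ee_rot: [2.12, 0.205, -2.121]
ft_force: [0.2, 0.3, 0.7]
grip_width: 0.0622
```

Run:
```python
from h import *
s=manip.observe();print(s['time'],s['eef_pos'],s['ft_force'])
cap('wrist','w3')
```

```text
4.475 [0.53680197 0.13674918 0.01531217] [0.20489564 0.26471935 0.65603696]
```

View pics/w3.png

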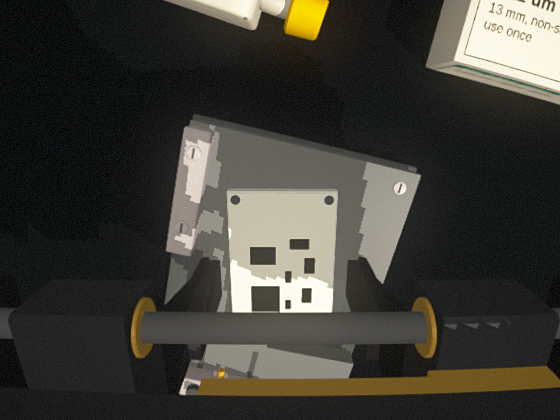

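>>> {"method": "step_arm", "body": {
  "rows": [
    [[0,0,0,0],[0,0,0,0],[0,0,0,0],[0,0,0,0],[0,0,0,0]]
  ],
  "fingers": -1,
  "squeeze": 8
}}

```text
time: 5.15
eef_pos: [0.5369, 0.1368, 0.0155]
ee_rot: [2.12, 0.205, -2.12]
ft_force: [0.2, 0.8, -0.3]
grip_width: 0.0501
```

>>> {"method": "step_arm", "body": {
  "rows": [
    [[0,0,0,4.4],[0,0,0,4.4],[0,0,0.003,4.4],[0,0,0.006,0],[0,-0.006,0.006,0],[0,-0.006,0.005,0],[0,-0.002,0,0],[0,0,0,0],[0,0,0,0]]
  ]
}}

```text
time: 6.28
eef_pos: [0.5175, 0.1516, 0.0155]
ee_rot: [-2.202, 0.041, 2.202]
ft_force: [-0.3, 1.1, 1.0]
grip_width: 0.05
```

Run:
```python
from h import *
s=manip.observe();print(s['time'],s['eef_pos'],s['ft_force'])
cap('wrist','w4');cap('top','t4');cap('scene','s4')
```

```text
6.275 [0.51754553 0.15156071 0.01551938] [-0.26569713  1.052246    0.99547587]
```

View pics/w4.png

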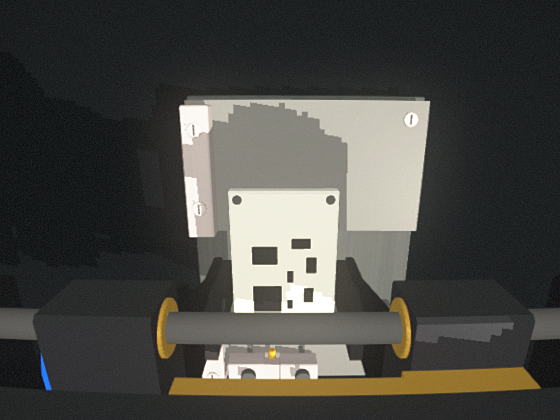

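Run:
```python
from h import *
g=cv2.imread('pics/w4.png')
cv2.imwrite('pics/w4c.png',cv2.resize(g[85:250,170:440],None,fx=2.9,fy=2.9,interpolation=cv2.INTER_CUBIC))
cv2.imwrite('pics/w4d.png',cv2.resize(g[325:395,190:390],None,fx=4,fy=4,interpolation=cv2.INTER_CUBIC))
```

```text
(no output)
```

View pics/w4c.png

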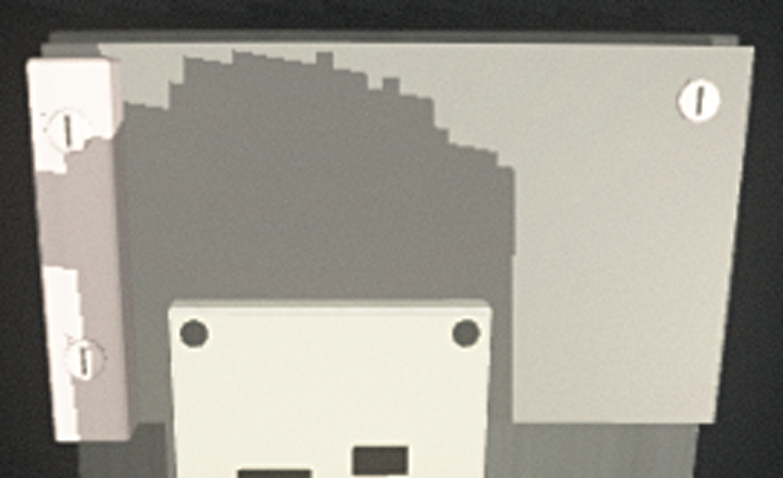

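View pics/w4d.png

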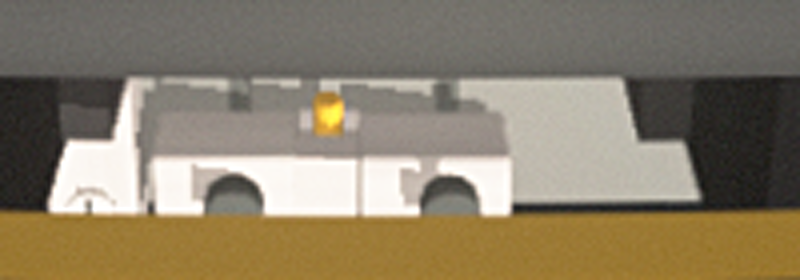

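Run:
```python
from h import *
def a(p): return (np.array(p,float)+.5)/2.9-.5+np.array([170,85])
def d(p): return (np.array(p,float)+.5)/4-.5+np.array([190,325])
e=ray('w4',a([[100,44],[752,46],[714,422],[515,423]]),.014);b=ray('w4',a([[170,309],[490,308],[487,478],[178,478]]),.020)
print(e.round(4),b.round(4))
an=lambda p,q:np.degrees(np.arctan2(*(q-p)[:2][::-1]))
print('plate back',an(e[1],e[0]),'right',an(e[2],e[1]),'notch',an(e[2],e[3]),'board back',an(b[1],b[0]),'right',an(b[2],b[1]))
print('stop face top',ray('w4',d([[160,155],[508,155]]),.024).round(4),'bot',ray('w4',d([[160,110],[500,114]]),.014).round(4),'pin',ray('w4',d([[328,97]]),.017).round(4))
s=manip.observe();print(R.from_rotvec(s['ee_rot']).as_matrix()[:,1])
```

```text
[[0.6029 0.1812 0.014 ]
 [0.5993 0.0843 0.014 ]
 [0.5398 0.0862 0.014 ]
 [0.5409 0.1192 0.014 ]] [[0.5636 0.1731 0.02  ]
 [0.5619 0.1243 0.02  ]
 [0.5339 0.1246 0.02  ]
 [0.5358 0.1741 0.02  ]]
plate back 87.89396120423218 right -1.810270219390698 notch 88.03349424008047 board back 88.01010855565758 right -0.5226442039356426
stop face top [[0.4744 0.1796 0.024 ]
 [0.4728 0.1352 0.024 ]] bot [[0.4736 0.1811 0.014 ]
 [0.4713 0.1354 0.014 ]] pin [[0.4773 0.1582 0.017 ]]
[-3.78726167e-02 -9.99282541e-01 -2.61013955e-04]
```

>>> {"method": "step_arm", "body": {
  "rows": [
    [[0,-0.0025,0.0025,0],[0,-0.0025,0.0025,0],[0,0,0,0],[0,0,0,0]]
  ]
}}

```text
time: 6.92
eef_pos: [0.5123, 0.1568, 0.0155]
ee_rot: [-2.202, 0.041, 2.203]
ft_force: [-1.5, 1.0, 0.5]
grip_width: 0.0498
```

>>> {"method": "step_arm", "body": {
  "rows": [
    [[0,-0.001,0,0],[0,0,0,0]]
  ]
}}

```text
time: 7.18
eef_pos: [0.5123, 0.1568, 0.0155]
ee_rot: [-2.202, 0.043, 2.204]
ft_force: [-2.1, -3.5, 3.5]
grip_width: 0.0496
```

>>> {"method": "step_arm", "body": {
  "rows": [
    [[0,-0.0005,0,0],[0,0,0,0]]
  ]
}}

```text
time: 7.42
eef_pos: [0.5129, 0.1578, 0.0155]
ee_rot: [-2.203, 0.042, 2.202]
ft_force: [-0.4, -2.4, 2.6]
grip_width: 0.0496
```

>>> {"method": "step_arm", "body": {
  "rows": [
    [[0,-0.0005,0,0],[0,0,0,0]]
  ]
}}

```text
time: 7.68
eef_pos: [0.513, 0.158, 0.0155]
ee_rot: [-2.203, 0.043, 2.202]
ft_force: [-0.9, -3.7, 2.8]
grip_width: 0.0499
```

>>> {"method": "step_arm", "body": {
  "rows": [
    [[0,-0.0005,0,0],[0,0,0,0]]
  ]
}}

```text
time: 7.92
eef_pos: [0.513, 0.1581, 0.0155]
ee_rot: [-2.203, 0.044, 2.202]
ft_force: [-0.2, -5.9, 3.7]
grip_width: 0.0498
```

>>> {"method": "step_arm", "body": {
  "rows": [
    [[0,0,0.0015,0],[0,0,0.0015,0],[0,0,0,0]]
  ]
}}

```text
time: 8.3
eef_pos: [0.5114, 0.1582, 0.0156]
ee_rot: [-2.205, 0.043, 2.199]
ft_force: [3.1, -4.5, -0.2]
grip_width: 0.0498
```

>>> {"method": "step_arm", "body": {
  "rows": [
    [[0,0,0.001,0],[0,0,0,0]]
  ]
}}

```text
time: 8.55
eef_pos: [0.5106, 0.1582, 0.0156]
ee_rot: [-2.205, 0.043, 2.198]
ft_force: [3.5, -4.7, 0.9]
grip_width: 0.0495
```

>>> {"method": "step_arm", "body": {
  "rows": [
    [[0,0,0.001,0],[0,0,0,0]]
  ]
}}

```text
time: 8.8
eef_pos: [0.5098, 0.1583, 0.0156]
ee_rot: [-2.206, 0.043, 2.198]
ft_force: [4.2, -4.9, -0.9]
grip_width: 0.0501
```

>>> {"method": "step_arm", "body": {
  "rows": [
    [[0,0,0.001,0],[0,0,0,0]]
  ]
}}

```text
time: 9.05
eef_pos: [0.5088, 0.1583, 0.0156]
ee_rot: [-2.206, 0.043, 2.198]
ft_force: [2.8, -4.7, -0.8]
grip_width: 0.0494
```

>>> {"method": "step_arm", "body": {
  "rows": [
    [[0,0,0.001,0],[0,0,0,0]]
  ]
}}

```text
time: 9.3
eef_pos: [0.5079, 0.1583, 0.0156]
ee_rot: [-2.206, 0.043, 2.198]
ft_force: [3.8, -5.0, -0.1]
grip_width: 0.0498
```

>>> {"method": "step_arm", "body": {
  "rows": [
    [[0,0,0.001,0],[0,0,0,0]]
  ]
}}

```text
time: 9.55
eef_pos: [0.5071, 0.1584, 0.0157]
ee_rot: [-2.206, 0.043, 2.197]
ft_force: [4.9, -5.3, 0.0]
grip_width: 0.0497
```

>>> {"method": "step_arm", "body": {
  "rows": [
    [[0,0,0.001,0],[0,0,0,0]]
  ]
}}

```text
time: 9.8
eef_pos: [0.5069, 0.1584, 0.0157]
ee_rot: [-2.207, 0.043, 2.195]
ft_force: [6.7, -5.7, -2.1]
grip_width: 0.0498
```

>>> {"method": "step_arm", "body": {
  "rows": [
    [[0,0,0.001,0],[0,0,0,0]]
  ]
}}

```text
time: 10.05
eef_pos: [0.5068, 0.1584, 0.0158]
ee_rot: [-2.208, 0.043, 2.193]
ft_force: [7.1, -4.8, -3.3]
grip_width: 0.0497
```

>>> {"method": "step_arm", "body": {
  "rows": [
    [[0,-0.0005,0.0005,0],[0,0,0,0],[0,0,0,0]]
  ]
}}

```text
time: 10.42
eef_pos: [0.5068, 0.1584, 0.0158]
ee_rot: [-2.209, 0.043, 2.192]
ft_force: [9.2, -6.7, -4.0]
grip_width: 0.0495
```

Run:
```python
from h import *
s=manip.observe();print(s['time'],s['eef_pos'],s['ft_force'])
cap('wrist','w5');cap('top','t5');cap('scene','s5')
g=cv2.imread('pics/w5.png')
cv2.imwrite('pics/w5c.png',cv2.resize(g[85:250,170:440],None,fx=2.9,fy=2.9,interpolation=cv2.INTER_CUBIC))
cv2.imwrite('pics/w5d.png',cv2.resize(g[325:395,190:390],None,fx=4,fy=4,interpolation=cv2.INTER_CUBIC))
```

```text
10.425 [0.50680267 0.15842097 0.01581279] [ 9.15083921 -6.74126002 -4.04893857]
```

View pics/w5c.png

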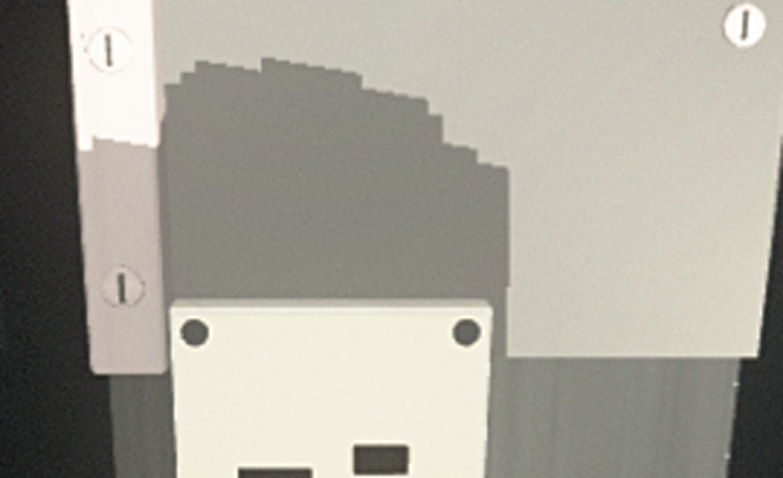

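View pics/w5d.png

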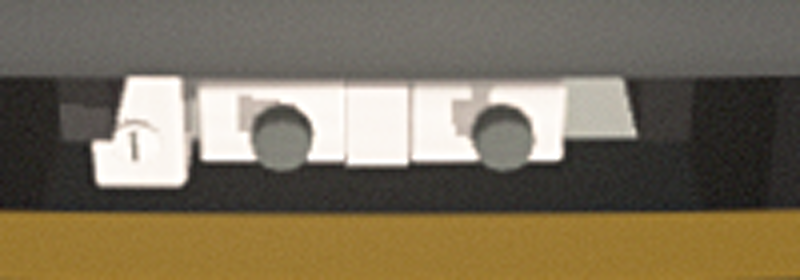

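Run:
```python
from h import *
def a(p): return (np.array(p,float)+.5)/2.9-.5+np.array([170,85])
e=ray('w5',a([[755,355],[509,356]]),.014);b=ray('w5',a([[170,309],[490,308],[486,478],[178,478]]),.020)
f=ray('w5',a([[157,10],[167,374]]),.024)
an=lambda p,q:np.degrees(np.arctan2(*(q-p)[:2][::-1]))
print(e.round(4),b.round(4),f.round(4))
print('notch',an(e[0],e[1]),'fence',an(f[1],f[0]),'board back',an(b[1],b[0]),'right',an(b[2],b[1]),'left',an(b[3],b[0]))
print(R.from_rotvec(manip.observe()['ee_rot']).as_matrix().round(3))
```

```text
[[0.54   0.0868 0.014 ]
 [0.5414 0.127  0.014 ]] [[0.5528 0.1799 0.02  ]
 [0.5509 0.131  0.02  ]
 [0.5229 0.1315 0.02  ]
 [0.5249 0.181  0.02  ]] [[0.5962 0.1776 0.024 ]
 [0.5436 0.1806 0.024 ]]
notch 87.98808226094731 fence -3.1993098016404455 board back 87.87344784789133 right -1.0574915359854347 left -2.2480903635771785
[[ 0.008 -0.04  -0.999]
 [ 0.    -0.999  0.04 ]
 [-1.    -0.001 -0.008]]
```

View pics/w5.png

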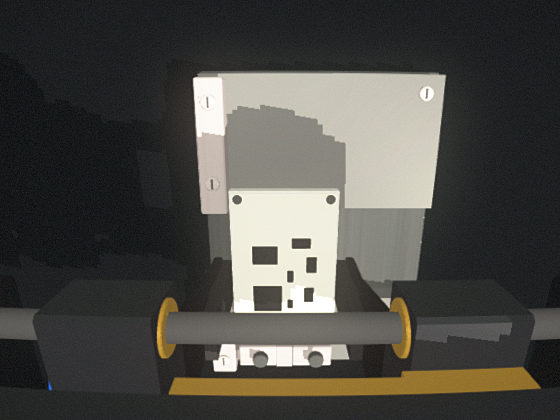

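>>> {"method": "step_arm", "body": {
  "rows": [
    [[0,0,0,0],[0,0,0,0],[0,0,-0.003,0],[0,0.0015,-0.003,0],[-0.02,0,0,0],[-0.02,0,0,0],[0,0,0,0],[0,0,0,0]]
  ],
  "fingers": 0.43
}}

```text
time: 11.58
eef_pos: [0.5076, 0.1581, 0.0548]
ee_rot: [-2.201, 0.042, 2.204]
ft_force: [-0.1, -1.0, 0.0]
grip_width: 0.0625
```

Run:
```python
from h import *
s=manip.observe();print(s['time'],s['eef_pos'],s['ft_force'])
cap('wrist','w6');cap('top','t6');cap('scene','s6')
for n,b in(('t6',(205,180,65,75)),('s6',(235,215,80,70))):
  im=cv2.imread(f'pics/{n}.png');x,y,w,h=b;cv2.imwrite(f'pics/{n}c.png',cv2.resize(im[y:y+h,x:x+w],None,fx=8,fy=8,interpolation=cv2.INTER_CUBIC))
```

```text
11.575 [0.50755532 0.15808703 0.05481772] [-0.10191506 -1.01445691  0.0094526 ]
```

View pics/w6.png

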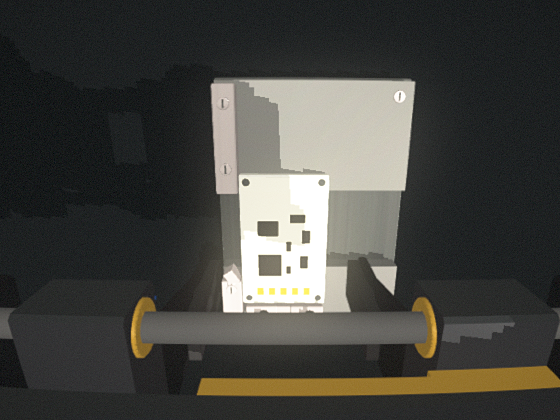

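View pics/s6c.png

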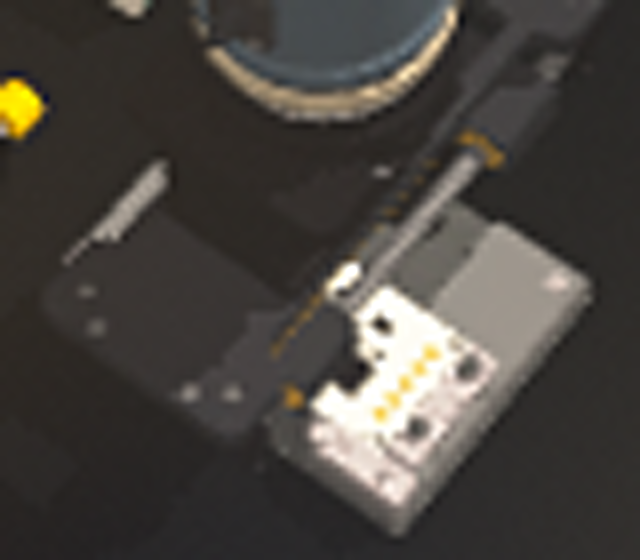

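Run:
```python
from h import *
g=cv2.imread('pics/w6.png')
cv2.imwrite('pics/w6c.png',cv2.resize(g[165:320,205:345],None,fx=3.8,fy=3.8,interpolation=cv2.INTER_CUBIC))
r=board('w6',140,(240,170,330,306));print(r)
```

```text
((513.0630493164062, 156.069091796875), (54.740631103515625, 83.71392822265625), 87.8125228881836)
```

View pics/w6c.png

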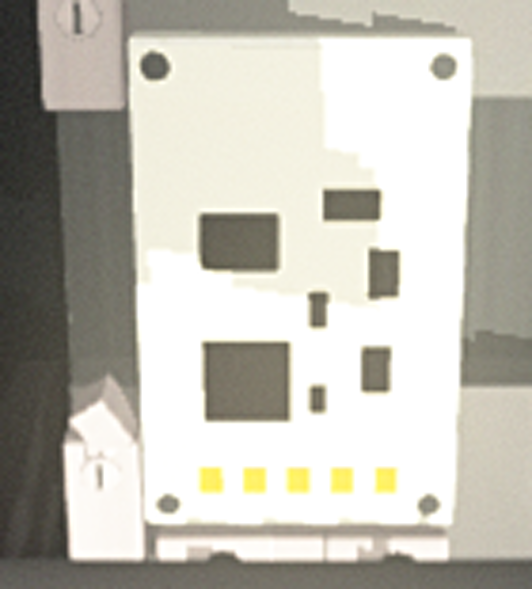

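Run:
```python
from h import *
b=ray('w6',(np.array([[130,37],[470,38],[453,524],[147,524.]])+.5)/3.8-.5+np.array([205,165]),.020)
print(b.round(4),b.mean(0))
```

```text
[[0.5534 0.1795 0.02  ]
 [0.5514 0.1308 0.02  ]
 [0.4721 0.1335 0.02  ]
 [0.474  0.1828 0.02  ]] [0.51271955 0.15666786 0.02      ]
```

>>> {"method": "step_arm", "body": {
  "rows": [
    [[0.01,0,-0.0045,0],[0.015,0,0,0],[0.013,0,0,0],[0,0,0,0],[0.005,0,0,0],[0.004,0,0,0],[0,0,0,0],[0,0,0,0]]
  ]
}}

```text
time: 12.72
eef_pos: [0.5128, 0.158, 0.0087]
ee_rot: [-2.203, 0.041, 2.202]
ft_force: [-0.7, 0.5, 0.3]
grip_width: 0.062
```

>>> {"method": "step_arm", "body": {
  "rows": [
    [[0,0,0,0],[0,0,0,0],[0,0,0,0],[0,0,0,0],[0,0,0,0]]
  ],
  "fingers": -1,
  "squeeze": 20
}}

```text
time: 13.35
eef_pos: [0.5128, 0.1579, 0.0087]
ee_rot: [-2.203, 0.042, 2.202]
ft_force: [-0.9, -0.1, 2.2]
grip_width: 0.0494
```

>>> {"method": "step_arm", "body": {
  "rows": [
    [[-0.004,0.0005,-0.0005,0],[-0.01,0.0005,-0.0005,0],[-0.04,0,0,0],[-0.05,0.01,0,0],[-0.01,0.04,0,0],[0,0.05,0.005,0],[0,0.05,0.005,0],[0,0,0,0],[0,0,0,0],[0,0,0,0]]
  ]
}}

```text
time: 14.6
eef_pos: [0.4982, 0.009, 0.1228]
ee_rot: [-2.204, 0.038, 2.203]
ft_force: [-0.1, -0.6, -1.1]
grip_width: 0.0498
```

Run:
```python
from h import *
s=manip.observe();print(s['time'],s['eef_pos'],s['ft_force'],s['grip_width'])
cap('wrist','w7')
```

```text
14.6 [0.49817568 0.00902724 0.12277281] [-0.08227282 -0.63710166 -1.06139758] 0.04978669025385756
```

View pics/w7.png

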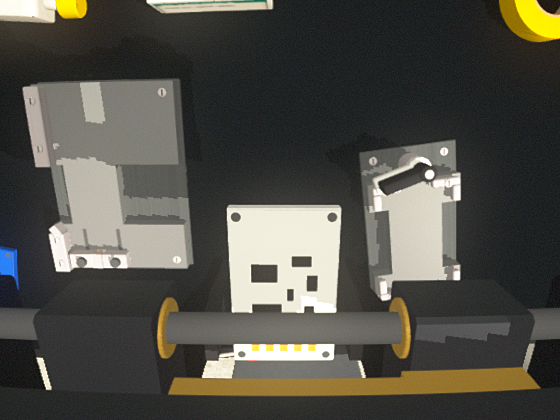

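Run:
```python
from h import *
g=cv2.imread('pics/w7.png')
cv2.imwrite('pics/w7c.png',cv2.resize(g[135:305,350:470],None,fx=5,fy=5,interpolation=cv2.INTER_CUBIC)[:595])
cv2.imwrite('pics/w7d.png',cv2.resize(g[135:305,350:470],None,fx=5,fy=5,interpolation=cv2.INTER_CUBIC)[250:])
cv2.imwrite('pics/w7p.png',cv2.resize(g[215:275,40:200],None,fx=5,fy=5,interpolation=cv2.INTER_CUBIC))
```

```text
(no output)
```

View pics/w7c.png

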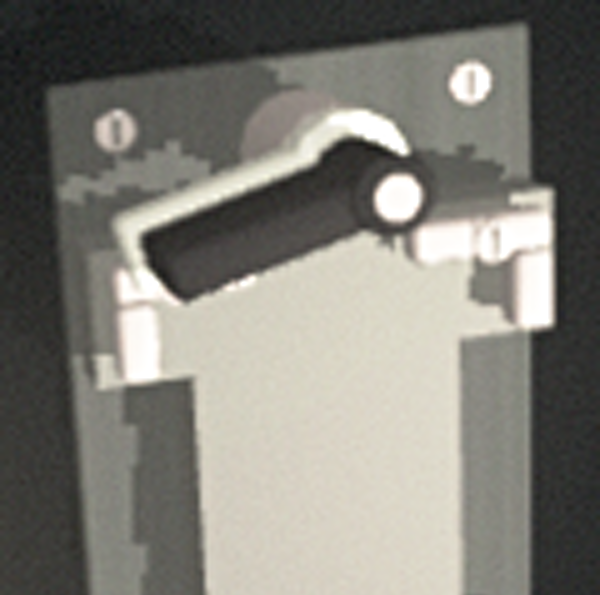

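View pics/w7d.png

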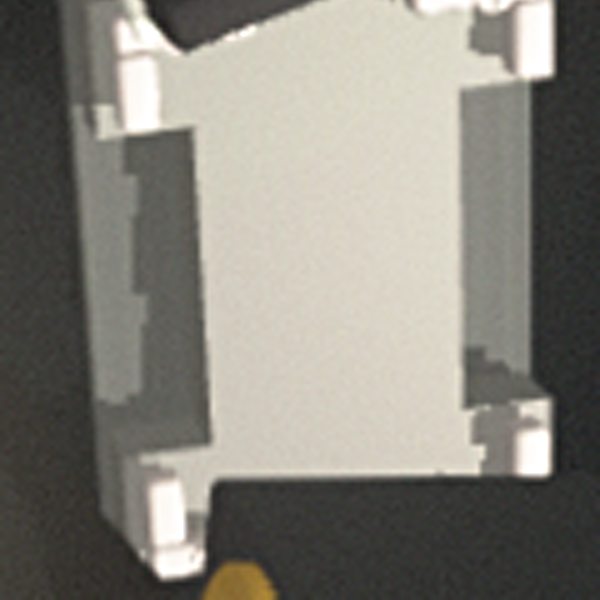

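View pics/w7p.png

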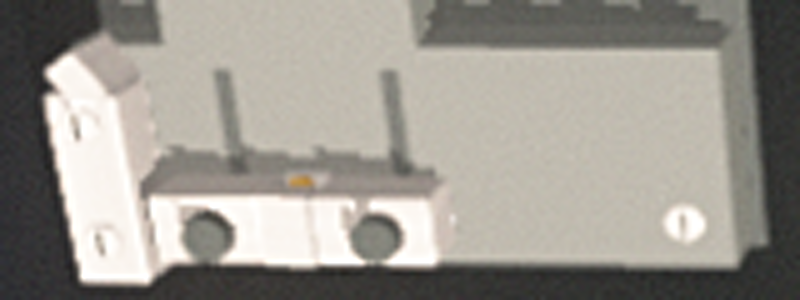

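Run:
```python
from h import *
def a(p): return (np.array(p,float)+.5)/5-.5+np.array([350,135])
n=ray('w7',a([[193,378],[461,338],[465,658],[211,695]]),.014)
print(n.round(4),n.mean(0).round(4))
an=lambda p,q:np.degrees(np.arctan2(*(q-p)[:2][::-1]))
print(an(n[3],n[0]),an(n[2],n[1]),an(n[1],n[0])-90,an(n[2],n[3])-90)
print(np.linalg.norm(n-np.roll(n,1,0),axis=1).round(4))
base=ray('w7',a([[48,88],[526,25],[530,340]]),.003);print(base.round(4),an(base[1],base[0])-90)
print('screws',ray('w7',a([[115,130],[470,82]]),.003).round(4))
print('lips out',ray('w7',a([[554,190],[554,326]]),.02).round(4))
print('pivot top',ray('w7',a([[400,197]]),.044).round(4))
c=n.mean(0);t=np.radians(6.2);print('exp pivot',c[:2]+.06*np.array([np.cos(t),np.sin(t)]))
# w1
def b(p): return (np.array(p,float)+.5)/4.25-.5+np.array([340,145])
n=ray('w1',b([[133,264],[302,240],[304,447],[140,467]]),.014);print(n.round(4),n.mean(0).round(4),an(n[3],n[0]),an(n[2],n[1]),an(n[1],n[0])-90)
# board in gripper
bb=ray('w7',[[228,206],[341,207]],.1228-.0087+.020);print('board back',bb.round(4),bb.mean(0).round(4),an(bb[1],bb[0])-90)
print(R.from_rotvec(manip.observe()['ee_rot']).as_matrix()[:,1:].round(4))
```

```text
[[ 0.4977 -0.0735  0.014 ]
 [ 0.5027 -0.1156  0.014 ]
 [ 0.4477 -0.1218  0.014 ]
 [ 0.4428 -0.0795  0.014 ]] [ 0.4728 -0.0976  0.014 ]
6.237207974079261 6.431728793310604 6.861373225214152 6.594205722122695
[0.0552 0.0423 0.0554 0.0425]
[[ 0.5418 -0.052   0.003 ]
 [ 0.5496 -0.1263  0.003 ]
 [ 0.4988 -0.132   0.003 ]] 5.950787237100471
screws [[ 0.535  -0.0626  0.003 ]
 [ 0.5409 -0.1182  0.003 ]]
lips out [[ 0.527  -0.125   0.02  ]
 [ 0.5059 -0.1273  0.02  ]]
pivot top [[ 0.5316 -0.0919  0.044 ]]
exp pivot [ 0.5324003  -0.09111376]
[[ 0.4975 -0.0733  0.014 ]
 [ 0.5039 -0.1155  0.014 ]
 [ 0.448  -0.1221  0.014 ]
 [ 0.4424 -0.0793  0.014 ]] [ 0.4729 -0.0976  0.014 ] 6.258320192324517 6.809734320210776 8.576459149561813
board back [[ 0.5394  0.0302  0.1341]
 [ 0.5372 -0.0182  0.1341]] [0.5383 0.006  0.1341] -2.552980756050715
[[-3.510e-02 -9.994e-01]
 [-9.994e-01  3.510e-02]
 [-6.000e-04 -3.000e-04]]
```

>>> {"method": "step_arm", "body": {
  "rows": [
    [[0,0.035,0.007,0],[0,0.036,0.007,0],[0,0.035,0.008,-2],[0,0,0,-6.4],[0.035,0,0,0],[0.035,0,0,0],[0,0,0,0],[0,0,0,0],[0,0,0,0]]
  ]
}}

```text
time: 15.78
eef_pos: [0.4733, -0.0976, 0.0539]
ee_rot: [2.168, 0.118, -2.162]
ft_force: [-0.2, -0.1, -0.8]
grip_width: 0.0494
```

Run:
```python
from h import *
s=manip.observe();print(s['time'],s['eef_pos'],s['ft_force'],s['grip_width'],R.from_rotvec(s['ee_rot']).as_matrix().round(4))
cap('wrist','w8')
```

```text
15.775 [ 0.47328277 -0.09756134  0.05390966] [-0.19547232 -0.12129648 -0.81667324] 0.049410098986464236 [[ 2.900e-03  1.091e-01 -9.940e-01]
 [-6.000e-04 -9.940e-01 -1.091e-01]
 [-1.000e+00  9.000e-04 -2.800e-03]]
```

View pics/w8.png

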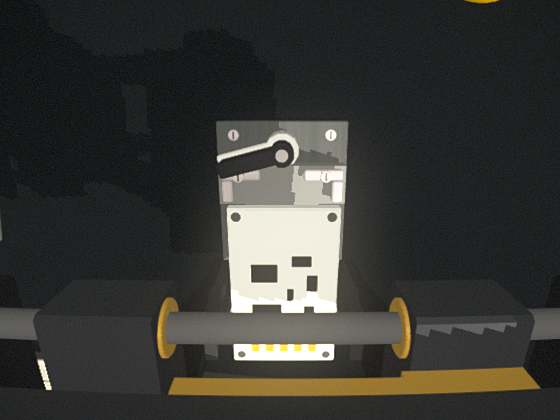

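Run:
```python
from h import *
g=cv2.imread('pics/w8.png')
cv2.imwrite('pics/w8c.png',cv2.resize(g[110:260,205:360],None,fx=5,fy=5,interpolation=cv2.INTER_CUBIC)[:600])
```

```text
(no output)
```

View pics/w8c.png

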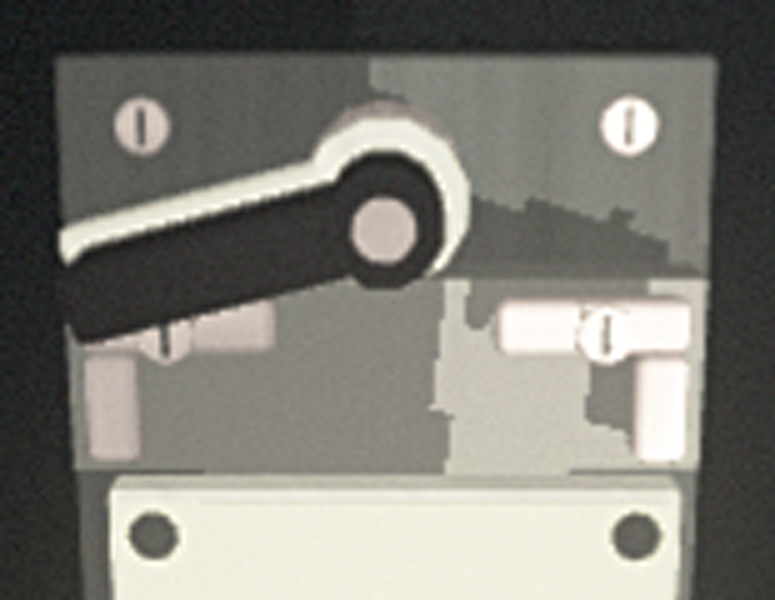

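Run:
```python
from h import *
def a(p): return (np.array(p,float)+.5)/5-.5+np.array([205,110])
s=manip.observe();M=R.from_rotvec(s['ee_rot']).as_matrix();o=s['eef_pos']
f=lambda p,z:((ray('w8',a(p),z)-o)@M*1000)[:,1:].round(1)  # tool y,z
print('screw',f([[142,126],[629,126]],.004),'lips',f([[139,410],[637,410]],.02),'lip x',f([[230,352],[550,355]],.02),'base',f([[58,60],[715,60]],.003),'pivot',f([[384,230]],.044))
print('board',f([[110,487],[682,487]],.0652))
print('notch edge x=28', f([[80,470],[700,470]],.014))
```

```text
screw [[-27.7 -65. ]
 [ 27.8 -65. ]] lips [[-27.1 -35.6]
 [ 27.8 -35.6]] lip x [[-16.9 -42.1]
 [ 18.  -41.7]] base [[-37.2 -72.4]
 [ 37.5 -72.3]] pivot [[  0.1 -58.8]]
board [[-23.3 -39.9]
 [ 25.7 -39.9]]
notch edge x=28 [[-35.  -27.1]
 [ 36.1 -27. ]]
```

>>> {"method": "step_arm", "body": {
  "rows": [
    [[0.008,-0.001,0.001,0],[0.012,0,0,0],[0.008,0,0,0],[0,0,0,0],[0,0,0,0]]
  ]
}}

```text
time: 16.45
eef_pos: [0.471, -0.0968, 0.0245]
ee_rot: [2.166, 0.118, -2.165]
ft_force: [0.7, -0.4, -0.8]
grip_width: 0.0498
```

>>> {"method": "step_arm", "body": {
  "rows": [
    [[0.004,0,0,0],[0.004,0,0,0],[0.004,0,0,0],[0,0,0,0],[0,0,0,0]]
  ]
}}

```text
time: 17.08
eef_pos: [0.471, -0.0968, 0.0125]
ee_rot: [2.166, 0.118, -2.165]
ft_force: [0.7, -0.1, -0.9]
grip_width: 0.0493
```

Run:
```python
from h import *
s=manip.observe();print(s['eef_pos'],R.from_rotvec(s['ee_rot']).as_matrix()[:,0])
cap('wrist','w9');g=cv2.imread('pics/w9.png')
cv2.imwrite('pics/w9c.png',cv2.resize(g[100:250,190:370],None,fx=4.4,fy=4.4,interpolation=cv2.INTER_CUBIC)[:600])
```

```text
[ 0.47096377 -0.0967991   0.01251955] [ 1.24616183e-04 -2.52343744e-05 -9.99999992e-01]
```

View pics/w9c.png

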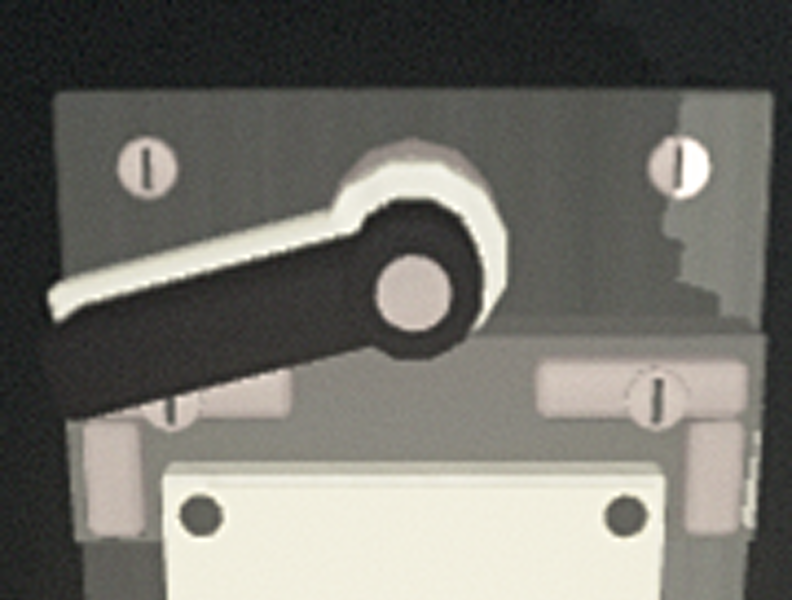

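Run:
```python
from h import *
def a(p): return (np.array(p,float)+.5)/4.4-.5+np.array([190,100])
s=manip.observe();M=R.from_rotvec(s['ee_rot']).as_matrix();o=s['eef_pos']
f=lambda p,z:((ray('w9',a(p),z)-o)@M*1000)[:,1:].round(1)
print('screw',f([[147,168],[679,168]],.004),'lips',f([[143,480],[686,480]],.02),'lip x',f([[270,417],[580,417]],.02),'base',f([[55,92],[772,92]],.003),'pivot',f([[414,293]],.044))
print('board',f([[163,476],[664,476]],.0238))
print('seat edge x=28', f([[78,540],[752,540]],.014))
```

```text
screw [[-26.7 -67.1]
 [ 28.9 -67.1]] lips [[-25.9 -37.9]
 [ 28.4 -37.9]] lip x [[-13.  -44.4]
 [ 17.6 -44.3]] base [[-36.1 -74.9]
 [ 38.4 -74.9]] pivot [[  1.2 -60.8]]
board [[-23.3 -39.4]
 [ 25.6 -39.4]]
seat edge x=28 [[-34.2 -29.5]
 [ 36.8 -29.5]]
```

>>> {"method": "step_arm", "body": {
  "rows": [
    [[0,0,-0.002,0],[0,0,0,0],[0.0025,0,0,0],[0,0,0,0],[0,0,0,0]]
  ]
}}

```text
time: 17.75
eef_pos: [0.4728, -0.0966, 0.01]
ee_rot: [2.165, 0.118, -2.166]
ft_force: [-0.3, 0.4, -0.4]
grip_width: 0.0495
```

>>> {"method": "step_arm", "body": {
  "rows": [
    [[0.0012,0,0,0],[0,0,0,0],[0,0,0,0]]
  ]
}}

```text
time: 18.12
eef_pos: [0.4729, -0.0966, 0.0088]
ee_rot: [2.165, 0.118, -2.165]
ft_force: [-0.3, 0.3, -1.3]
grip_width: 0.0496
```

>>> {"method": "step_arm", "body": {
  "rows": [
    [[0,0,0,0],[0,0,0,0],[0,0,0,0],[0,0,0,0],[-0.03,0,0,0],[-0.05,0,0,0],[-0.04,0,0,0],[0,0,0,0],[0,0,0,0],[0,0,0,0]]
  ],
  "fingers": 0.43
}}

```text
time: 19.38
eef_pos: [0.4718, -0.0965, 0.1275]
ee_rot: [2.163, 0.119, -2.169]
ft_force: [-0.0, -0.8, -0.2]
grip_width: 0.0621
```

Run:
```python
from h import *
s=manip.observe();print(s['time'],s['eef_pos'],R.from_rotvec(s['ee_rot']).as_matrix()[:,1])
cap('wrist','w10')
```

```text
19.375 [ 0.47181208 -0.09648113  0.12748501] [ 1.08627207e-01 -9.94082189e-01 -8.54843197e-04]
```

View pics/w10.png

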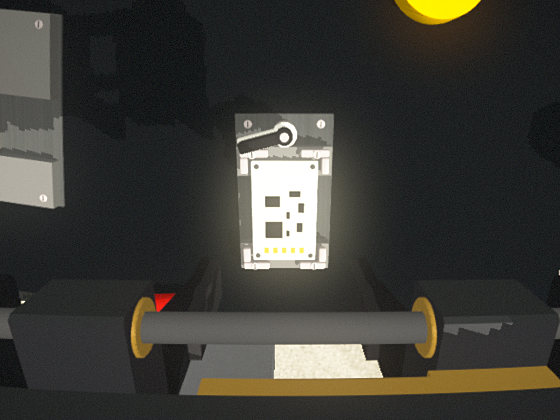

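>>> {"method": "step_arm", "body": {
  "rows": [
    [[0,-0.008,-0.025,0],[0,-0.011,-0.026,0],[0,-0.011,-0.026,0],[0.02,0,0,0],[0.03,0,0,0],[0,0,0,0],[0,0,0,0],[0,0,0,0]]
  ],
  "fingers": -1
}}

```text
time: 20.42
eef_pos: [0.547, -0.0584, 0.0799]
ee_rot: [2.168, 0.117, -2.163]
ft_force: [-1.2, 0.5, -0.4]
grip_width: 0.001
```

Run:
```python
from h import *
s=manip.observe();print(s['time'],s['eef_pos'],s['grip_width'],R.from_rotvec(s['ee_rot']).as_matrix()[:,1])
cap('wrist','w11');cap('scene','s11')
t=np.radians(6.25);ex=np.array([np.cos(t),np.sin(t)]);ey=np.array([-ex[1],ex[0]])
d=s['eef_pos'][:2]-np.array([.4728,-.0966]);print('holder xy',d@ex,d@ey)
for ph in range(100,186,10):
  p=np.radians(ph);n=np.array([-np.sin(p),np.cos(p)]);h=9.5*abs(n[0])+15*abs(n[1])
  print(ph,(np.array([60,0])+24*np.array([np.cos(p),np.sin(p)])-(4+h)*n).round(1))
im=cv2.imread('pics/s11.png');cv2.imwrite('pics/s11c.png',cv2.resize(im[150:240,290:380],None,fx=6,fy=6,interpolation=cv2.INTER_CUBIC))
```

```text
20.425 [ 0.54697551 -0.05844481  0.07988119] 0.0009565926347936382 [ 1.08411898e-01 -9.94105975e-01  4.12550132e-04]
holder xy 0.07788846792144857 0.029853149952082846
100 [71.6 26.4]
110 [68.8 28.7]
120 [65.1 30.6]
130 [60.6 31.8]
140 [55.5 32. ]
150 [50.1 30.8]
160 [44.7 28.3]
170 [39.9 24.3]
180 [36. 19.]
```

View pics/w11.png

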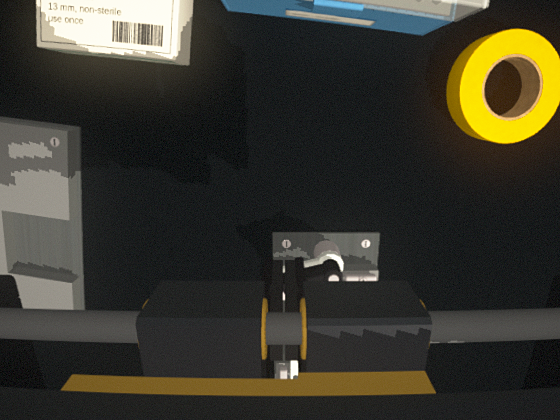

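View pics/s11c.png

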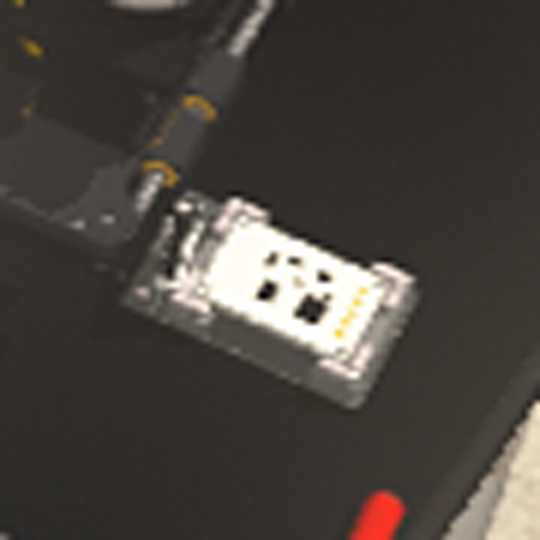

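>>> {"method": "step_arm", "body": {
  "rows": [
    [[0.02,0,0,0],[0.016,0,0,0],[0.01,0,0,0],[0,0,0,0],[0,0,0,0]]
  ]
}}

```text
time: 21.15
eef_pos: [0.5466, -0.0583, 0.0332]
ee_rot: [2.166, 0.118, -2.164]
ft_force: [-0.6, -0.4, 0.4]
grip_width: 0.0003
```

Run:
```python
from h import *
s=manip.observe();print(s['time'],s['eef_pos'],s['ft_force'])
cap('wrist','w12');im=cv2.imread('pics/w12.png');cv2.imwrite('pics/w12c.png',cv2.resize(im[200:400,200:400],None,fx=3,fy=3,interpolation=cv2.INTER_CUBIC))
t=np.radians(6.25);ex=np.array([np.cos(t),np.sin(t)]);ey=np.array([-ex[1],ex[0]])
d=s['eef_pos'][:2]-np.array([.4728,-.0966]);print('holder xy',d@ex,d@ey)
```

```text
21.15 [ 0.54661782 -0.05834076  0.03317078] [-0.60349379 -0.40922118  0.4172019 ]
holder xy 0.07754423524203384 0.02999552368615787
```

View pics/w12c.png

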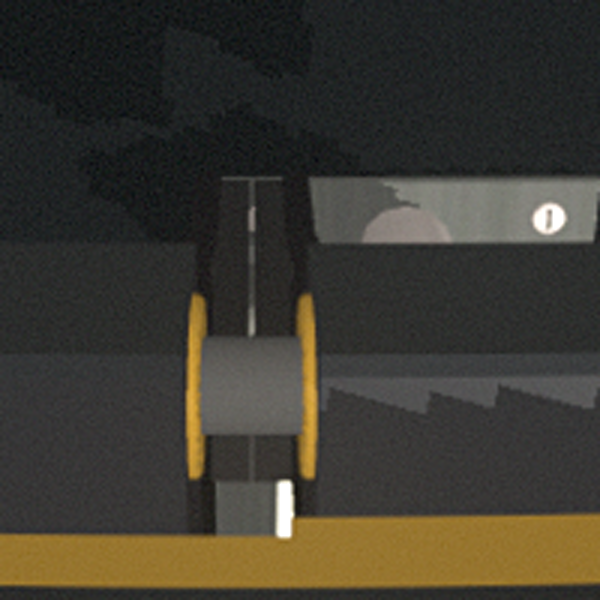

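>>> {"method": "step_arm", "body": {
  "rows": [
    [[0,0,0.006,0],[0,0,0.006,0],[0,0,0.0055,0],[0,0.003,0.006,0],[0,0.003,0.006,0],[0,0,0,0]]
  ]
}}

```text
time: 21.95
eef_pos: [0.5161, -0.0681, 0.0326]
ee_rot: [2.163, 0.117, -2.168]
ft_force: [-0.5, 0.6, 0.8]
grip_width: 0.0004
```

>>> {"method": "step_arm", "body": {
  "rows": [
    [[0,0.004,0.003,0],[0,0.004,0.002,0],[0,0,0,0],[0,0,0,0]]
  ]
}}

```text
time: 22.45
eef_pos: [0.5129, -0.0765, 0.0327]
ee_rot: [2.164, 0.117, -2.167]
ft_force: [-0.6, 0.4, -0.2]
grip_width: 0.0007
```

Run:
```python
from h import *
s=manip.observe();print(s['time'],s['eef_pos'],s['ft_force'])
cap('wrist','w13');cap('top','t13');cap('scene','s13')
im=cv2.imread('pics/s13.png');cv2.imwrite('pics/s13c.png',cv2.resize(im[150:240,290:380],None,fx=6,fy=6,interpolation=cv2.INTER_CUBIC))
t=np.radians(6.25);ex=np.array([np.cos(t),np.sin(t)]);ey=np.array([-ex[1],ex[0]])
d=s['eef_pos'][:2]-np.array([.4728,-.0966]);print('holder xy',d@ex,d@ey)
```

```text
22.45 [ 0.51291398 -0.07646697  0.0326703 ] [-0.55612127  0.41228598 -0.24663134]
holder xy 0.04206737805059141 0.015646279170491644
```

View pics/w13.png

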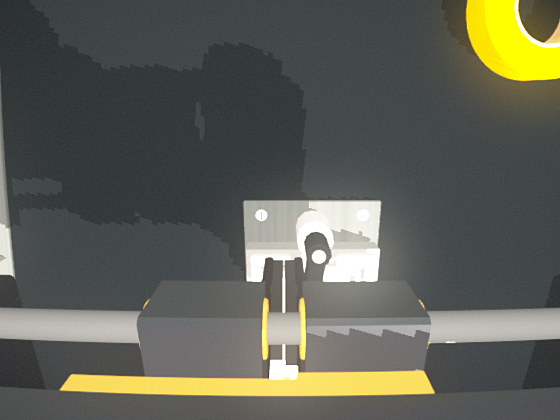

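View pics/s13c.png

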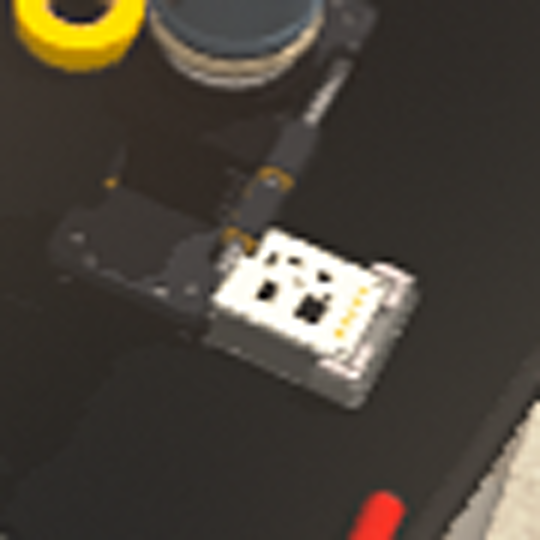

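>>> {"method": "step_arm", "body": {
  "rows": [
    [[0,0.0015,0,0],[0,0.0015,0,0],[0,0,0,0]]
  ]
}}

```text
time: 22.98
eef_pos: [0.5134, -0.079, 0.0327]
ee_rot: [2.165, 0.118, -2.166]
ft_force: [-1.1, 0.5, -0.1]
grip_width: 0.0004
```

>>> {"method": "step_arm", "body": {
  "rows": [
    [[0,0.001,0,0],[0,0.001,0,0],[0,0,0,0]]
  ]
}}

```text
time: 23.35
eef_pos: [0.5134, -0.0791, 0.0327]
ee_rot: [2.165, 0.122, -2.167]
ft_force: [-1.9, 5.9, 1.5]
grip_width: 0.0005
```

>>> {"method": "step_arm", "body": {
  "rows": [
    [[0,-0.005,0,0],[0,-0.007,0,0],[-0.02,0,0,0],[-0.04,0,0,0],[-0.04,0,0.01,0],[0,0,0.02,0],[0,0,0,0],[0,0,0,0],[0,0,0,0]]
  ]
}}

```text
time: 24.48
eef_pos: [0.4834, -0.0722, 0.1324]
ee_rot: [2.165, 0.119, -2.166]
ft_force: [0.8, 0.7, 0.1]
grip_width: 0.0006
```

Run:
```python
from h import *
s=manip.observe();print(s['time'],s['eef_pos'],s['ft_force'])
cap('wrist','w14');cap('top','t14')
im=cv2.imread('pics/w14.png');cv2.imwrite('pics/w14c.png',cv2.resize(im[110:310,220:400],None,fx=3,fy=3,interpolation=cv2.INTER_CUBIC))
```

```text
24.475 [ 0.48337463 -0.07217109  0.1324098 ] [0.79834121 0.71678602 0.14988138]
```

View pics/w14.png

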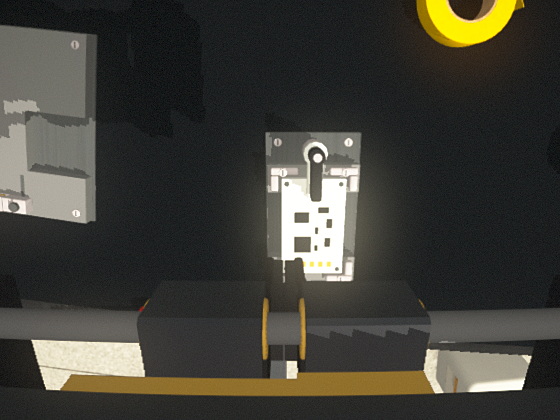

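View pics/w14c.png

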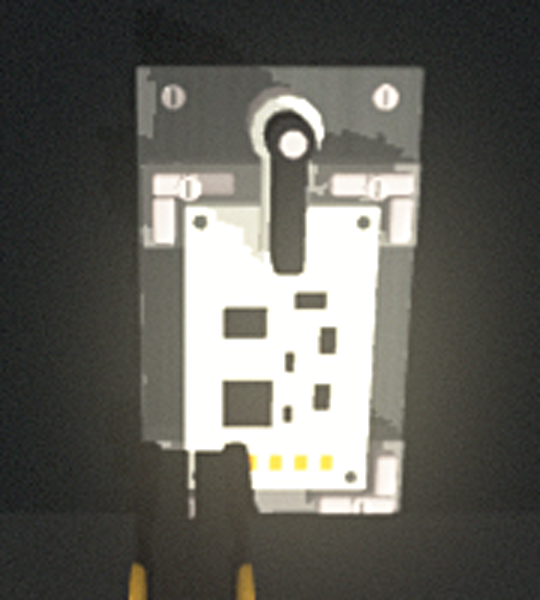

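View pics/t14.png

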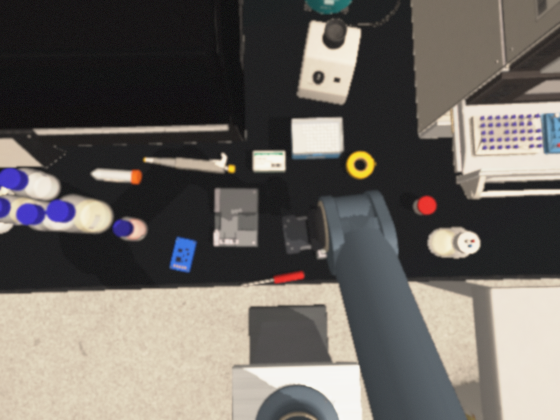

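Run:
```python
from h import *
a=lambda p:(np.array(p,float)+.5)/3-.5+np.array([220,110])
p=ray('w14',a([[293,144],[289,268]]),.044);d=(p[1]-p[0])[:2];print(p,np.degrees(np.arctan2(d[1],d[0]))%360-6.3, 'open 100, full 180.2')
b=ray('w14',a([[187,206],[379,207],[364,490]]),.020);n=ray('w14',a([[144,245],[404,245]]),.014);l=ray('w14',a([[175,225],[390,225]]),.02)
print('board ctr',(b[0]+b[2])[:2]/2,'holder .4728,-.0976; lips mid/back edge mid',l.mean(0),b[:2].mean(0))
```

```text
[[ 0.5316655  -0.09135573  0.044     ]
 [ 0.50251055 -0.09437699  0.044     ]] 179.61631877140925 open 100, full 180.2
board ctr [ 0.47263321 -0.09796032] holder .4728,-.0976; lips mid/back edge mid [ 0.50747617 -0.09413675  0.02      ] [ 0.51226314 -0.09361904  0.02      ]
```

The clamp measures 179.6° (a full turn is 180.2°), and the board centre is within 0.5 mm of the seat centre. The arm is clear of everything, so I'm handing in.

```bash
python3 -c "
from plant import manip
print(manip.finish_job())"
```

```text
the job is handed in; nothing more can be done
None
```

The board is on its seat in the rework holder with the clamp turned fully over it, and the job was handed in at about 24.5 s of the 72 s allowed. No verdict was reported.

- **Station:** I pinched the white board lightly by its sides and slid it, squared up, against the fence (about 6 N) and then against the stop (about 9 N). After I let go, the picture showed no gap at the fence or the stop. A later picture showed the orange pin flush in the stop's face.
- **Holder:** I gripped the board again in the notches, carried it over, and corrected about 2 mm of offset seen by the wrist camera before setting it down. The last picture puts the board's centre within 0.5 mm of the seat's centre, flat between the lips.
- **Clamp:** I pushed the rib round with shut fingers until it stopped at about 6 N. In the last picture the tongue points to 179.6° in the holder frame, with full travel at 180.2°, which is about 1.39 of 1.4 rad.
- **Surroundings:** The box, jar, bottle and blue look-alike were where they started in the last top view. The arm was clear of everything when I handed in.

**One check disagreed:** the wrist camera read y about 1.5 mm lower than the arm's own position, which is within the stated calibration. I placed the board by comparing it with the holder in the same picture, so this should not affect the fit.

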